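# Tip the round dip pot from the carousel into the meal tray

## Task

The meal in the open black oval tray under the carousel's spout still lacks its round dip pot. Turn the pot carousel by its upright crank peg until the compartment holding the round pot faces the spout, then lift the carousel's rear handle to tip it so that the pot slides down the spout into the tray. Lower the carousel back to level and let go; the square and the long pot must stay in the carousel and the tray where it stands.

Things in the scene. Friction and masses are not known exactly. Their poses are not given: they have to be found in the camera images.
- stand: Steel stand of the pot carousel, fixed. Origin on the table below the carousel's upright axis; its -y points to the spout, +y to the rear handle, z up. Grey carousel floor: 190 mm across, 130 mm above the table, four 90-degree compartments with dividers to 162 mm. A steel wall round it (203 mm across, top 164 mm above the table) is open only at the spout, which ends 146 mm from the axis.
- crank (a point): Upright round crank peg, 18 mm thick, on a divider 55 mm from the carousel's axis; it turns with the carousel. Point on its axis, 200 mm above the table, 18 mm below its top; free above the dividers. Its black sleeve (42 mm) spins freely, so that it can be pinched from above and led round. Carousel: about 1 N at the peg, up to 200 degrees either way from the start, stays where left.
- handle (a point): Middle of the rear handle: level bar 12 mm thick, 100 mm long along the stand's x; at level 150 mm from the axis, 195 mm above the table, above the wall. Wall, spout and carousel tip with it about a hinge along the stand's x, 40 mm to the -y side of the axis, 100 mm up, from level to 37 degrees. Lifting takes about 5 N; let go, it sinks back. Pots slide from about 17 degrees, briskly at 30.
- round_pot_mid (a point): Round dip pot, the one wanted: white plastic, sealed lid, 40 mm in diameter, 22 mm high, about 40 g. Point at its centre, half-way up, about 58 mm from the carousel's axis, mid-compartment. At the start the compartment at the spout is empty; those towards the stand's +x, +y and -x hold the three pots in any order.
- square_pot_mid (a point): Square dip pot, same material, 36 x 36 mm, 22 mm high. Point at its centre. It must stay in the carousel.
- long_pot_mid (a point): Long dip pot, same material, 52 x 20 mm, 22 mm high. Point at its centre. It must stay in the carousel.
- meal_tray: Open black oval meal tray, loose, already under the spout: 190 mm long (its y), 130 mm wide (its x), 42 mm high, floor 3 mm thick. Origin at the centre of its underside, about 200 mm from the carousel's axis towards the stand's -y.
There are look-alikes about, which are no part of the job. What is shaped like the part that bears long_pot_mid but orange or red is not meant.

How it is judged:
On the way, in this order (a step that is already met when the one before it is completed fails the run):
1. the round pot's compartment faces the spout, the carousel still level (x of round_pot_mid in the frame of stand between -0.03 and 0.03 m and y of round_pot_mid in the frame of stand between -0.1 and -0.03 m and height (world z) of round_pot_mid above 0.12 m and height (world z) of handle below 0.21 m), for 0.2 s.
2. the carousel is tipped by at least about 15 degrees (height (world z) of handle above 0.24 m), for 0.1 s.
At the end, for the whole second after the job is handed in: The round pot lies inside the meal tray, the tray is upright and within 30 mm of where it stood, the square and the long pot are still in the carousel, and the carousel is level again (handle within 10 mm of its level height) (x of round_pot_mid in the frame of meal_tray between -0.065 and 0.065 m and y of round_pot_mid in the frame of meal_tray between -0.095 and 0.095 m and z of round_pot_mid in the frame of meal_tray between 0 and 0.045 m and horizontal distance between each of square_pot_mid, long_pot_mid and stand below 0.11 m and height (world z) of each of square_pot_mid, long_pot_mid above 0.12 m and height (world z) of handle below 0.205 m and distance of meal_tray from where it was at the start of the episode below 0.03 m and angle between meal_tray's own z axis and vertical below 0.15 rad); the robot touches nothing.
It fails at once if the square or the long pot leaves the carousel (height (world z) of any of square_pot_mid, long_pot_mid below 0.08 m).
It also fails if it takes over 61 s, if anything falls off the work surface, if the arm or the gripper's body presses on something with over 40 N, if the wrist force passes 120 N, or if a joint passes its speed limit or range.

## Robot

A 7-joint arm with a two-finger parallel gripper is mounted at the origin on the work surface. World frame = base frame: x ahead of the robot, y to its left, z up, the work surface at z = 0. Lengths are in m, angles in rad, forces in N, time in s.
With the tool pointing down it reaches from about 0.4 to 0.875 m from the base axis. Payload 6.5 kg.
Tool frame: the origin (TCP) lies midway between the tips of the shut fingers; the grasp point (between the pads) lies 19 mm behind it (bot.tcp_to_grasp is the z of the grasp point in the tool frame, in m); z points along the fingers, y is the direction in which the jaws open and shut (so a half turn about z gives the same grasp; the last joint's range is limited). The gripper opens to 85 mm and grips with 20 to 120 N. Pads are 22 mm wide; open, the fingers measure 114 mm over their backs; the gripper's body (76 mm by 85 mm) begins 54 mm behind the grasp point. The pads swing forward as they close: fully open they stand 13 mm farther back than shut.
Start: joints at [-0.066, 0.536, -0.004, 1.538, 0.003, 1.067, -0.071], TCP at [0.65, 0, 0.231] pointing down, gripper open.
Joint ranges: [-2.7, 2.7], [-0.37, 2.16], [-1.27, 1.26], [0.24, 2.4], [-1.31, 4.45], [0.19, 1.91], [-2.76, 2.76]. Speed limits (rad/s): [2.39, 2.39, 3.14, 3.14, 3.14, 3.14, 3.14].

## Interface

Orientations are given as a rotation vector (axis times angle).
In Python, from workcell import bot gives the robot as it stands. The module is installed in compiled form; this text tells all that it offers.
- The arm moves only by the tool jog_arm, never from a script. Its argument "motion" is a list of rows, each an object with "delta_pos": the shift along the tool's x, y, z normalised to -1 to 1, where 1 is 1 m, a list of three; "turn": the turn about the tool's z normalised to -1 to 1, where 1 is 120 degrees; "jaw": the opening, from -1 (shut) to 1 (fully open). In form: [{"delta_pos": [tx, ty, tz], "turn": turn, "jaw": jaw}, ...]. A call has 1 to 8 rows; each row is the pose to reach, as a shift and turn from the pose commanded when the call began, along the tool's axes at that moment; what a row does not reach only later rows make up. A row lasts 1/8 s, in which the tool goes at most 62.5 mm and 10.7 degrees, less where a joint would pass 70% of its speed; a pose out of reach is approached as far as the arm can. A call with a number of a shift or a turn outside -1 to 1 is refused whole. A call with a gripper value outside its range is refused whole. The fingers move at their own pace and stop on an object; "grip_force" is the grip in N (left out, the last holds). Time passes only in rows, so rows that repeat a pose let the fingers close. It gives the time, the measured TCP pose, the force and the opening at its end, in the units of the state.
- bot.get_state(): the state, without advancing time (a new reading comes with each control period).
- bot.capture(name): name is "scene" or "side" or "wrist"; returns a dict with "color" (480x640x3 uint8, red, green, blue), "mtx" (3x3 intrinsics, pixels), "dist_coeffs" ([k1, k2, p1, p2, k3] as OpenCV has them; the pictures are not rectified), "rvec" (rotation vector, rad) and "tvec" (3), from world to camera coordinates, as OpenCV has them; the wrist camera has in their place "tool_from_camera" (4x4, takes a point from camera to tool coordinates, whose origin is the TCP and whose axes are the flange's). Camera axes: x right, y down, z forward; pixel columns grow to the right and rows downward; lengths in m; the calibration is good to about 2 mm. A picture is of the moment at which its call begins: read the wrist's pose just before it. There is no depth.
- bot.close_job(): hands the job in, once; it reports no verdict.
The state is a dict: "time": time; "q": joint angles; "dq": joint speeds; "joint_efforts": joint torques, N m; "position": TCP position; "tool_rot": TCP orientation; "wrist_force": force on the tool from outside, world axes, zero at the start; "torque": the same for the moment, N m; "grip_width": opening from 0.0 (shut) to 1.0 (fully open).
Only numpy, scipy, OpenCV 4.12 (cv2) and the standard library are available. Lean on these libraries where they do the work, as an engineer would, in place of code of your own. Each camera call takes 0.05 s, during which the arm holds its last target. There are 200 camera calls.

## Working session

There is one attempt and no reset: what is moved stays moved. The work goes in short steps, Python scripts to look and compute and a tool call to move; the robot and the scene stay as the last step left them, time stands still between calls to the robot, and variables do not carry over. Pictures are saved under pics/ and viewed, about 8 in all and at most 12, crops included, and the job is handed in when it is done.

Besides the shell and the picture viewer there is one more tool, called after ">>>" in YAML: its name, and indented under it one key for each argument. jog_arm: Moves the arm, as the interface text tells. Scaled input: -1 to 1 covers 1 m each way for a shift and 120 degrees each way for a turn. Its arguments: {"type":"object","properties":{"motion":{"type":"array","items":{"type":"object","properties":{"delta_pos":{"type":"array","items":{"type":"number"}},"turn":{"type":"number"},"jaw":{"type":"number"}}}},"grip_force":{"type":"number"}},"required":["motion"]}

```bash
mkdir -p pics; ls; python3 - <<'E'
from workcell import bot
import cv2,numpy as np,pickle
s=bot.get_state();print({k:np.round(v,3) for k,v in s.items()}, bot.tcp_to_grasp)
d={}
for n in("scene","side","wrist"):
    d[n]=bot.capture(n);cv2.imwrite(f"pics/{n}0.png",d[n]["color"][:,:,::-1])
pickle.dump((s,d),open("cap0.pkl","wb"))
print(d["wrist"]["tool_from_camera"])
E
```

```text
pics
{'time': np.float64(0.0), 'q': array([-0.066,  0.537, -0.004,  1.539,  0.003,  1.067, -0.071]), 'dq': array([-0.001, -0.   ,  0.   ,  0.001, -0.   ,  0.   ,  0.001]), 'joint_efforts': array([-0.000e+00, -5.834e+01,  1.049e+00, -2.591e+01,  1.200e-02,
        9.000e-03, -0.000e+00]), 'position': array([ 0.649, -0.   ,  0.23 ]), 'tool_rot': array([-2.221e+00, -2.221e+00,  2.000e-03]), 'wrist_force': array([0.288, 0.353, 0.151]), 'torque': array([-0.028, -0.028,  0.024]), 'grip_width': np.float64(0.999)} -0.0187
[[ 3.76377113e-04 -9.46712794e-01 -3.22078786e-01  8.30882809e-02]
 [ 9.99999888e-01  2.63671078e-04  3.93556773e-04  6.52380120e-04]
 [-2.87662372e-04 -3.22078897e-01  9.46712787e-01 -1.40847309e-01]
 [ 0.00000000e+00  0.00000000e+00  0.00000000e+00  1.00000000e+00]]
```

View pics/scene0.png

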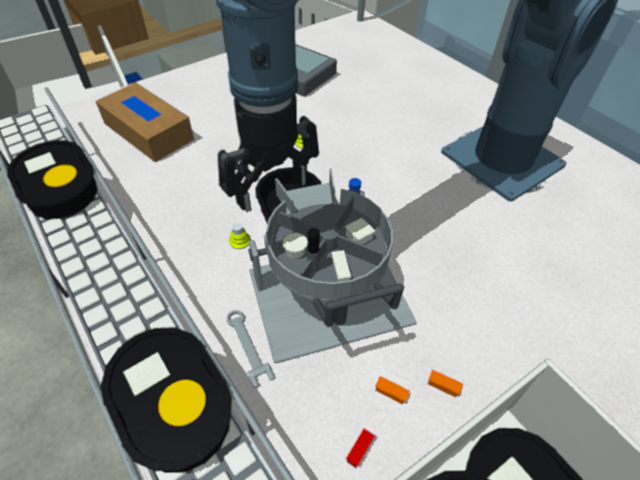

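View pics/side0.png

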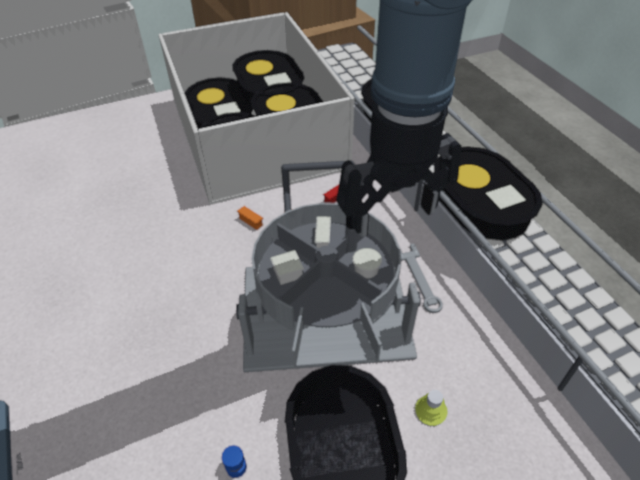

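Scene view: carousel at about (330,240), black peg at (313,240), handle at the lower right (365,300). The round pot is at (295,243), the long one at (340,264) and the square one at (360,231). Side view: spout at the bottom, round pot at (367,262), tray at (345,430). The orange and red blocks are decoys. I'll zoom in to measure.

```bash
python3 - <<'E'
import cv2,numpy as np
a=cv2.imread("pics/scene0.png")[165:345,230:430];b=cv2.imread("pics/side0.png")[150:370,230:430]
A=cv2.resize(a,None,fx=2,fy=2*1,interpolation=3);B=cv2.resize(b,None,fx=2,fy=2,interpolation=3)
h=440;A=cv2.copyMakeBorder(A,0,h-A.shape[0],0,0,0)
cv2.imwrite("pics/crop0.png",np.hstack([A,B]))
E
```

```text
(no output)
```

View pics/crop0.png

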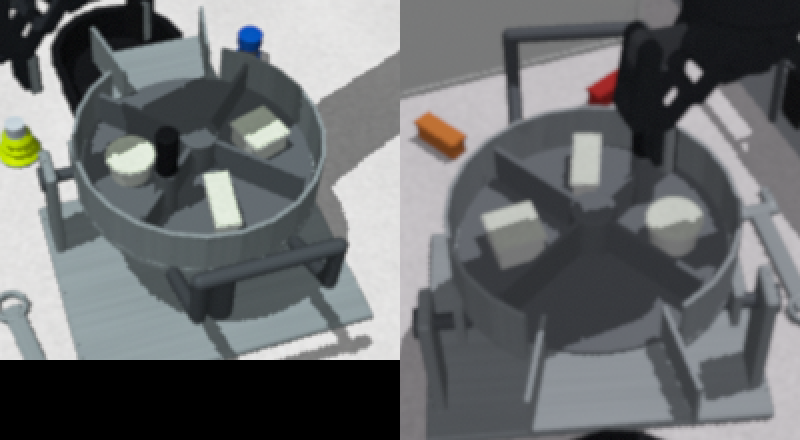

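```bash
cat > h.py <<'E'
import numpy as np,cv2,pickle
from scipy.optimize import least_squares
def W(c,uv,z):
    p=cv2.undistortPoints(np.array([[uv]],float),c["mtx"],c["dist_coeffs"])[0,0]
    R=cv2.Rodrigues(np.array(c["rvec"],float))[0];o=-R.T@np.ravel(c["tvec"]);d=R.T@[*p,1]
    return (o+d*(z-o[2])/d[2])
def P(c,X): return cv2.projectPoints(np.array(X,float).reshape(-1,1,3),np.array(c["rvec"]),np.array(c["tvec"]),c["mtx"],c["dist_coeffs"])[0][:,0]
E
python3 - <<'E'
from h import *
s,d=pickle.load(open("cap0.pkl","rb"));S,T=d["scene"],d["side"]
L=[("hub",S,(331,234),.162),("hub",T,(326,256),.162),("hL",S,(328.5,306.5),.195),("hR",S,(401,288),.195),("hL?",T,(284,167.5),.195),
("peg top",S,(313.5,230),.218),("round top",S,(295,239),.152),("round top",T,(366.5,255),.152),("long",S,(341,257),.152),("sq",S,(360,228),.152)]
for n,c,uv,z in L: print(n,np.round(W(c,uv,z),3))
H={n+str(i):W(c,uv,z) for i,(n,c,uv,z) in enumerate(L)}
a,b=H["hL2"],H["hR3"];print("bar len",np.linalg.norm(a-b))
E
```

```text
hub [0.581 0.055 0.162]
hub [0.577 0.045 0.162]
hL [0.679 0.175 0.195]
hR [0.581 0.209 0.195]
hL? [0.58  0.206 0.195]
peg top [0.628 0.071 0.218]
round top [0.629 0.023 0.152]
round top [0.633 0.032 0.152]
long [0.591 0.095 0.152]
sq [0.528 0.066 0.152]
bar len 0.10412822667596482
```

>>> jog_arm:
  motion:
    - {"delta_pos":[0,0,-0.03],"turn":0,"jaw":1}
    - {"delta_pos":[0.04,-0.01,-0.03],"turn":0,"jaw":1}
    - {"delta_pos":[0.074,-0.02,-0.03],"turn":0,"jaw":1}
    - {"delta_pos":[0.074,-0.02,-0.03],"turn":0,"jaw":1}
  grip_force: 25

```text
time: 0.65
position: [0.6289, 0.0784, 0.2611]
tool_rot: [-2.213, -2.226, -0.001]
wrist_force: [-0.7, -0.3, 1.0]
grip_width: 1.002
```

```bash
cat >> h.py <<'E'
def wrist(bot):
    s=bot.get_state();c=bot.capture("wrist");M=np.eye(4);M[:3,:3]=cv2.Rodrigues(np.array(s["tool_rot"],float))[0];M[:3,3]=s["position"]
    I=np.linalg.inv(M@c["tool_from_camera"]);c["rvec"]=cv2.Rodrigues(I[:3,:3])[0];c["tvec"]=I[:3,3]
    return s,c
E
python3 - <<'E'
from h import *
from workcell import bot
s,c=wrist(bot);print(s["position"],s["tool_rot"],s["wrist_force"])
im=c["color"][:,:,::-1].copy()
y=-.333;A=np.array([.581,.05,0])
f=lambda r,a,z:A+[r*np.cos(y+a),r*np.sin(y+a),z]
pts=[f(.1015,t,.164) for t in np.linspace(0,6.28,40)]+[f(.055,np.pi/4,.218)]+[f(.15,np.pi/2,.195)+k*np.array([np.cos(y),np.sin(y),0]) for k in(-.05,0,.05)]
for p in P(c,pts):
    if abs(p).max()<2000: cv2.circle(im,tuple(int(v) for v in p),3,(0,0,255),-1)
cv2.imwrite("pics/w1.png",im);pickle.dump((s,c),open("w1.pkl","wb"))
E
```

```text
[0.62885945 0.07836701 0.26107527] [-2.21330157e+00 -2.22630876e+00 -1.22218514e-03] [-0.68429977 -0.29094631  0.96651743]
```

View pics/w1.png

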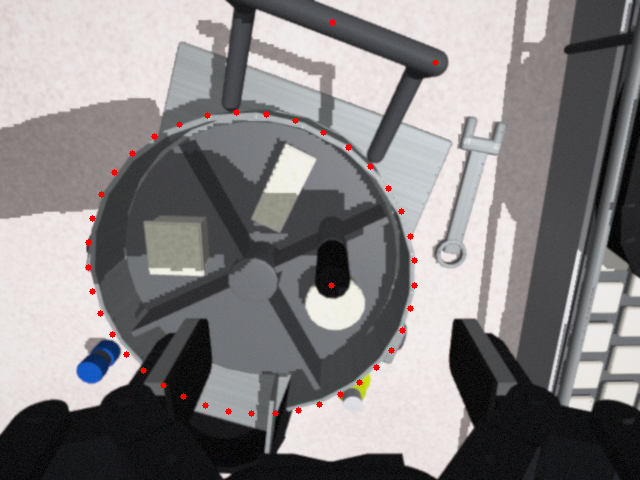

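The fitted overlay matches the rim, peg top (332,285) and handle. The round pot is the disc at (335,303) on the stand's +x side, so the carousel must turn −90°. Next I go down and pinch the sleeve.

>>> jog_arm:
  motion:
    - {"delta_pos":[0,0,0.04],"turn":0,"jaw":1}
    - {"delta_pos":[0,0,0.08],"turn":0,"jaw":1}
    - {"delta_pos":[0,0,0.08],"turn":0,"jaw":0}
    - {"delta_pos":[0,0,0.08],"turn":0,"jaw":-0.5}
    - {"delta_pos":[0,0,0.08],"turn":0,"jaw":-1}
    - {"delta_pos":[0,0,0.08],"turn":0,"jaw":-1}
    - {"delta_pos":[0,0,0.08],"turn":0,"jaw":-1}
    - {"delta_pos":[0,0,0.08],"turn":0,"jaw":-1}

```text
time: 1.7
position: [0.6303, 0.0737, 0.183]
tool_rot: [2.221, 2.221, 0.001]
wrist_force: [-3.3, -0.7, 5.6]
grip_width: 0.204
```

>>> jog_arm:
  motion:
    - {"delta_pos":[-0.007,0.0027,0],"turn":0,"jaw":-1}
    - {"delta_pos":[-0.0136,0.0046,0],"turn":0,"jaw":-1}
    - {"delta_pos":[-0.0207,0.0055,0],"turn":0,"jaw":-1}
    - {"delta_pos":[-0.0279,0.0055,0],"turn":0,"jaw":-1}
    - {"delta_pos":[-0.035,0.0045,0],"turn":0,"jaw":-1}
    - {"delta_pos":[-0.042,0.0026,0],"turn":0,"jaw":-1}
    - {"delta_pos":[-0.042,0.0026,0],"turn":0,"jaw":-1}

```text
time: 2.58
position: [0.6324, 0.032, 0.1829]
tool_rot: [-2.222, -2.221, -0.001]
wrist_force: [-4.2, 1.3, 7.0]
grip_width: 0.202
```

>>> jog_arm:
  motion:
    - {"delta_pos":[-0.0066,-0.0028,0],"turn":0,"jaw":-1}
    - {"delta_pos":[-0.0129,-0.0064,0],"turn":0,"jaw":-1}
    - {"delta_pos":[-0.0185,-0.0108,0],"turn":0,"jaw":-1}
    - {"delta_pos":[-0.0236,-0.0159,0],"turn":0,"jaw":-1}
    - {"delta_pos":[-0.028,-0.0216,0],"turn":0,"jaw":-1}
    - {"delta_pos":[-0.0315,-0.0279,0],"turn":0,"jaw":-1}
    - {"delta_pos":[-0.0315,-0.0279,0],"turn":0,"jaw":-1}
    - {"delta_pos":[-0.0315,-0.0279,0],"turn":0,"jaw":-1}

```text
time: 3.58
position: [0.6052, 0.0013, 0.1829]
tool_rot: [2.22, 2.222, 0.003]
wrist_force: [-2.9, 3.2, 7.3]
grip_width: 0.201
```

>>> jog_arm:
  motion:
    - {"delta_pos":[0,0,0],"turn":0,"jaw":0}
    - {"delta_pos":[0,0,0],"turn":0,"jaw":0.2}
    - {"delta_pos":[0,0,-0.05],"turn":0,"jaw":0.2}
    - {"delta_pos":[0,0,-0.1],"turn":0,"jaw":0.2}
    - {"delta_pos":[0.05,0,-0.1],"turn":0,"jaw":0.2}
    - {"delta_pos":[0.1,0.02,-0.1],"turn":0,"jaw":0.2}
    - {"delta_pos":[0.1,0.02,-0.1],"turn":0,"jaw":0.2}

```text
time: 4.45
position: [0.6247, 0.1064, 0.2809]
tool_rot: [-2.212, -2.228, -0.003]
wrist_force: [-1.2, -1.1, -0.3]
grip_width: 0.596
```

```bash
python3 - <<'E'
from h import *
from workcell import bot
s,c=wrist(bot);print(s["position"],s["tool_rot"],s["wrist_force"],s["q"])
b=bot.capture("side")
im=c["color"][:,:,::-1].copy()
y=-.333;A=np.array([.581,.05,0])
f=lambda r,a,z:A+[r*np.cos(y+a),r*np.sin(y+a),z]
pts=[f(.058,-np.pi/2,.152),f(.055,-np.pi/4,.218)]+[f(.15,np.pi/2,.195)+k*np.array([np.cos(y),np.sin(y),0]) for k in(-.05,0,.05)]
for p in P(c,pts):
    if abs(p).max()<2000: cv2.circle(im,tuple(int(v) for v in p),3,(0,0,255),-1)
B=b["color"][:,:,::-1].copy()
for p in P(b,pts[:2]): cv2.circle(B,tuple(int(v) for v in p),2,(0,0,255),-1)
cv2.imwrite("pics/w2.png",np.hstack([cv2.resize(im,(400,300)),B[150:450,200:600]]))
E
```

```text
[0.62473707 0.10636047 0.2809197 ] [-2.21160446 -2.22817026 -0.00320826] [-1.15018817 -1.11961242 -0.30116888] [-0.20653273  0.46418224 -0.0447311   1.52911325  0.01875344  1.14813582
 -0.24675521]
```

View pics/w2.png

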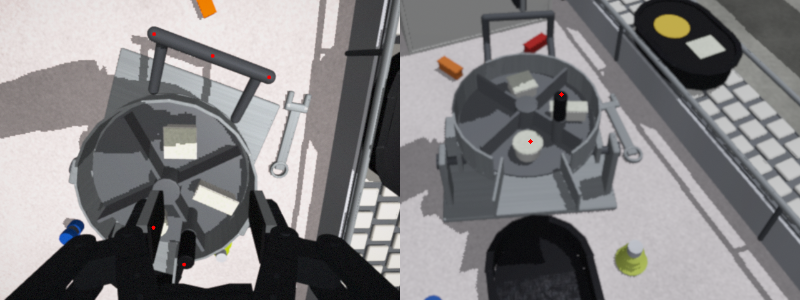

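Side view: the round pot sits at the spout (527,147 in the crop) and the peg is as predicted. Next I turn the gripper −71° and move over the handle.

>>> jog_arm:
  motion:
    - {"delta_pos":[0.02,0.005,0],"turn":-0.085,"jaw":0.2}
    - {"delta_pos":[0.04,0.005,0],"turn":-0.17,"jaw":0.2}
    - {"delta_pos":[0.06,0.005,0],"turn":-0.255,"jaw":0.2}
    - {"delta_pos":[0.08,0.005,0],"turn":-0.34,"jaw":0.2}
    - {"delta_pos":[0.0915,0.005,0],"turn":-0.425,"jaw":0.2}
    - {"delta_pos":[0.0915,0.005,0],"turn":-0.51,"jaw":0.2}
    - {"delta_pos":[0.0915,0.005,0],"turn":-0.591,"jaw":0.2}
    - {"delta_pos":[0.0915,0.005,0],"turn":-0.591,"jaw":0.2}

```text
time: 5.55
position: [0.63, 0.1897, 0.281]
tool_rot: [-0.527, -3.097, 0.002]
wrist_force: [0.4, -0.2, -0.4]
grip_width: 0.599
```

```bash
python3 - <<'E'
from h import *
from workcell import bot
s=bot.get_state();print(s["position"],s["wrist_force"],s["q"]);R=cv2.Rodrigues(np.array(s["tool_rot"]))[0];print(R.round(3))
E
```

```text
[0.62998792 0.18967645 0.2810379 ] [ 0.37615991 -0.18819446 -0.41657481] [-0.15186153  0.52882012 -0.31352992  1.4456312   0.16912733  1.19429829
  0.74601773]
[[-0.944  0.331 -0.   ]
 [ 0.331  0.944 -0.001]
 [-0.    -0.001 -1.   ]]
```

>>> jog_arm:
  motion:
    - {"delta_pos":[0,0.002,0.05],"turn":0,"jaw":0.2}
    - {"delta_pos":[0,0.002,0.08],"turn":0,"jaw":0.2}
    - {"delta_pos":[0,0.002,0.105],"turn":0,"jaw":0.2}
    - {"delta_pos":[0,0.002,0.105],"turn":0,"jaw":-0.4}
    - {"delta_pos":[0,0.002,0.105],"turn":0,"jaw":-1}
    - {"delta_pos":[0,0.002,0.105],"turn":0,"jaw":-1}
    - {"delta_pos":[0,0.002,0.105],"turn":0,"jaw":-1}
    - {"delta_pos":[0,0.002,0.105],"turn":0,"jaw":-1}
  grip_force: 40

```text
time: 6.55
position: [0.6304, 0.1914, 0.1775]
tool_rot: [0.525, 3.097, -0.005]
wrist_force: [-3.2, -4.3, 1.3]
grip_width: 0.128
```

>>> jog_arm:
  motion:
    - {"delta_pos":[0,-0.0043,-0.0082],"turn":0,"jaw":-1}
    - {"delta_pos":[0,-0.009,-0.0162],"turn":0,"jaw":-1}
    - {"delta_pos":[0,-0.014,-0.024],"turn":0,"jaw":-1}
    - {"delta_pos":[0,-0.0194,-0.0316],"turn":0,"jaw":-1}
    - {"delta_pos":[0,-0.025,-0.0389],"turn":0,"jaw":-1}
    - {"delta_pos":[0,-0.0311,-0.0459],"turn":0,"jaw":-1}

```text
time: 7.3
position: [0.6207, 0.1637, 0.223]
tool_rot: [0.522, 3.097, 0.0]
wrist_force: [2.5, -3.1, -6.9]
grip_width: 0.121
```

>>> jog_arm:
  motion:
    - {"delta_pos":[0,-0.0064,-0.0067],"turn":0,"jaw":-1}
    - {"delta_pos":[0,-0.0129,-0.0133],"turn":0,"jaw":-1}
    - {"delta_pos":[0,-0.0198,-0.0195],"turn":0,"jaw":-1}
    - {"delta_pos":[0,-0.0269,-0.0255],"turn":0,"jaw":-1}
    - {"delta_pos":[0,-0.0343,-0.0311],"turn":0,"jaw":-1}
    - {"delta_pos":[0,-0.0419,-0.0364],"turn":0,"jaw":-1}
    - {"delta_pos":[0,-0.0419,-0.0364],"turn":0,"jaw":-1}
    - {"delta_pos":[0,-0.0419,-0.0364],"turn":0,"jaw":-1}

```text
time: 8.3
position: [0.6078, 0.1263, 0.2599]
tool_rot: [0.519, 3.095, 0.004]
wrist_force: [5.4, 0.2, -1.3]
grip_width: 0.121
```

```bash
python3 - <<'E'
from h import *
from workcell import bot
b=bot.capture("side")["color"][:,:,::-1]
cv2.imwrite("pics/s3.png",cv2.resize(b[150:480,200:560],None,fx=1.5,fy=1.5))
E
```

```text
(no output)
```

View pics/s3.png

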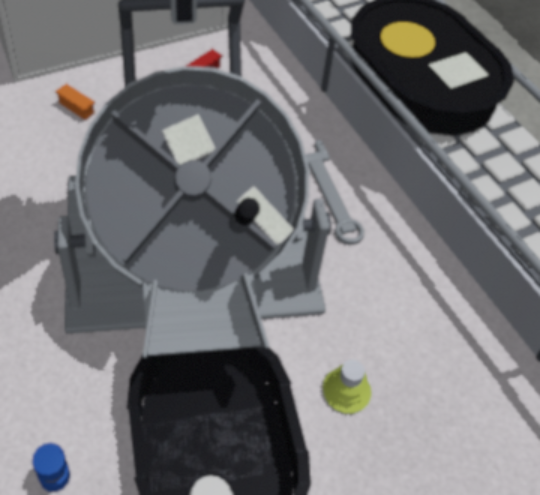

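The round pot has slid into the tray at the far end (210,485), and the other two are still in the carousel. Lowering along the reverse arc.

>>> jog_arm:
  motion:
    - {"delta_pos":[0,0.0076,0.0053],"turn":0,"jaw":-1}
    - {"delta_pos":[0,0.015,0.0109],"turn":0,"jaw":-1}
    - {"delta_pos":[0,0.0221,0.0169],"turn":0,"jaw":-1}
    - {"delta_pos":[0,0.029,0.0231],"turn":0,"jaw":-1}
    - {"delta_pos":[0,0.0355,0.0297],"turn":0,"jaw":-1}
    - {"delta_pos":[0,0.0419,0.0364],"turn":0,"jaw":-1}
    - {"delta_pos":[0,0.0419,0.0364],"turn":0,"jaw":-1}

```text
time: 9.22
position: [0.621, 0.1657, 0.2216]
tool_rot: [0.518, 3.097, 0.001]
wrist_force: [6.1, 0.2, -0.8]
grip_width: 0.126
```

>>> jog_arm:
  motion:
    - {"delta_pos":[0,0.0061,0.007],"turn":0,"jaw":-1}
    - {"delta_pos":[0,0.0117,0.0143],"turn":0,"jaw":-1}
    - {"delta_pos":[0,0.0171,0.0219],"turn":0,"jaw":-1}
    - {"delta_pos":[0,0.0221,0.0297],"turn":0,"jaw":-1}
    - {"delta_pos":[0,0.0268,0.0377],"turn":0,"jaw":-1}
    - {"delta_pos":[0,0.0311,0.0459],"turn":0,"jaw":-1}
    - {"delta_pos":[0,0.0311,0.0459],"turn":0,"jaw":-1}
    - {"delta_pos":[0,0.0311,0.0459],"turn":0,"jaw":-1}

```text
time: 10.22
position: [0.6306, 0.1915, 0.1775]
tool_rot: [0.523, 3.097, -0.007]
wrist_force: [-1.4, -8.9, 13.9]
grip_width: 0.121
```

>>> jog_arm:
  motion:
    - {"delta_pos":[0,0,0],"turn":0,"jaw":-0.4}
    - {"delta_pos":[0,0,0],"turn":0,"jaw":0.2}
    - {"delta_pos":[0,0,0],"turn":0,"jaw":0.2}
    - {"delta_pos":[0,0,-0.04],"turn":0,"jaw":0.2}
    - {"delta_pos":[0,0,-0.09],"turn":0,"jaw":0.2}
    - {"delta_pos":[0,0,-0.14],"turn":0,"jaw":0.2}
    - {"delta_pos":[0,0,-0.14],"turn":0,"jaw":0.2}
    - {"delta_pos":[0,0,-0.14],"turn":0,"jaw":0.2}

```text
time: 11.22
position: [0.6298, 0.1941, 0.3155]
tool_rot: [-0.52, -3.097, 0.001]
wrist_force: [0.0, 1.0, -0.5]
grip_width: 0.606
```

```bash
python3 - <<'E'
from h import *
from workcell import bot
s=bot.get_state();print(s["position"],s["wrist_force"])
b=bot.capture("side");c=bot.capture("scene")
_,d=pickle.load(open("cap0.pkl","rb"))
im=[x["color"][:,:,::-1] for x in(b,d["side"],c)]
cv2.imwrite("pics/f.png",np.vstack([np.hstack([im[0][190:480,220:460],im[1][190:480,220:460],im[2][140:430,200:440]])]))
E
```

```text
[0.62981309 0.1940779  0.31550775] [ 0.00489452  0.97649668 -0.45113599]
```

View pics/f.png

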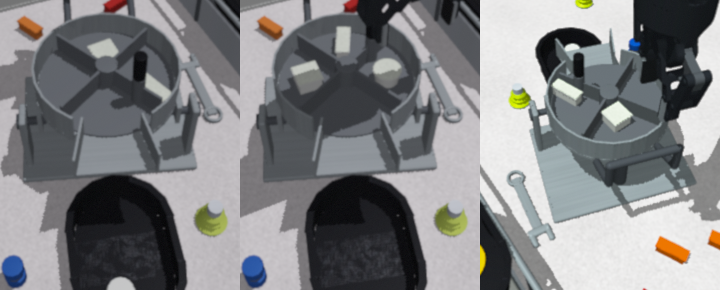

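```bash
python3 - <<'E'
from h import *
from workcell import bot
b=bot.capture("side");c=bot.capture("scene")
_,d=pickle.load(open("cap0.pkl","rb"))
y=np.array([.327,.945]);x=np.array([.945,-.327]);t=np.array([.516,-.139])
for n,cc,uv in(("side",b,(342,476)),("scene",c,(293,188))):
    for z in(.025,):
        p=W(cc,uv,z)[:2];print(n,p.round(3),"in tray",((p-t)@x).round(3),((p-t)@y).round(3))
z=c["color"][:,:,::-1][155:235,240:340];z0=d["scene"]["color"][:,:,::-1][155:235,240:340]
s=b["color"][:,:,::-1][380:480,270:420]
print("tray shift px",cv2.phaseCorrelate(np.float32(cv2.cvtColor(s[:70],7)),np.float32(cv2.cvtColor(d["side"]["color"][380:450,270:420,::-1].copy(),7))))
cv2.imwrite("pics/f2.png",np.hstack([cv2.resize(z,(400,320)),cv2.resize(z0,(400,320))]))
E
```

```text
side [ 0.497 -0.184] in tray -0.003 -0.049
scene [ 0.491 -0.189] in tray -0.007 -0.055
tray shift px ((-0.019825185679977153, 0.004388335640499008), 0.943209602214672)
```

View pics/f2.png

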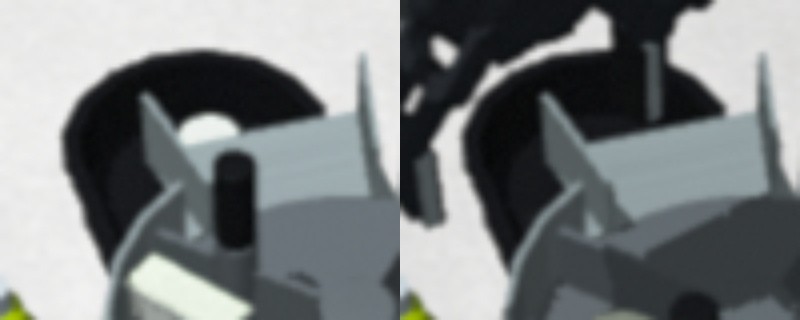

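The pot lies well inside the tray, the tray has not moved, the carousel is level, and the gripper is clear.

```bash
python3 -c "
from workcell import bot
print(bot.close_job())"
```

```text
the job is handed in; nothing more can be done
None
```

The round dip pot is in the meal tray and the job is handed in; it gives no verdict. I led the carousel −90° by its crank peg until the round pot faced the spout. Then I gripped the rear handle, tipped the carousel about 30° so the pot slid out, lowered it to level and let go, at about 11 s of the 61 s.

- **Round pot:** it lies about 50 mm from the tray's centre along the tray's length and less than 10 mm off to the side. The two cameras agree to about 6 mm.
- **Tray:** the before and after images match to within 0.02 pixels, so it did not move.
- **Square and long pots:** both are still in the carousel in both views.
- **Carousel and arm:** the handle was back at its level height when I let go (TCP height 177.5 mm, the same as when I first gripped it). The gripper then moved clear, with the wrist force near zero.

None of the checks failed or disagreed. I judged the carousel level from the gripper's position and the pictures, and did not measure the handle separately after letting go.

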